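Try the new roller catch with the door loaded

ROBOT

A 7-joint arm with a two-finger parallel gripper is mounted at the origin on a cart in front of the work surface, level with it; the furniture and walls round the work are solid. World frame = base frame: x ahead of the robot, y to its left, z up, the work surface at z = 0. Lengths are in mm, angles in rad, forces in N, time in s.
With the tool pointing down it reaches from about 400 to 850 mm from the base axis. Payload 10.4 kg.
Tool frame: the origin (TCP) lies at the very end of the fingers, on their centre line; the grasp point (between the pads) lies 19 mm behind it (grip_point_offset is the distance from the TCP to the grasp point, in mm); y points along the fingers, x is the direction in which the jaws open and shut, and the axes are right-handed (so a half turn about y gives the same grasp; the last joint's range is limited). The gripper opens to 85 mm and grips with 20 to 120 N. Pads are 22 mm wide; open, the fingers measure 114 mm over their backs; the gripper's body (76 mm by 85 mm) begins 54 mm behind the grasp point. The pads swing forward as they close: fully open they stand 13 mm farther back than shut.
Start: joints at [-1.29, 0.332, -0.065, 1.46, 0.022, 1.35, -0.088], TCP at [186.954, 596.405, 231.338] pointing down, gripper open.
Joint ranges: [-2.6, 2.6], [-0.5, 2.12], [-1.47, 1.34], [0.16, 2.42], [-1.27, 4.41], [0.06, 2.06], [-2.6, 2.6]. Speed limits (rad/s): [2.22, 2.22, 2.79, 2.79, 3.14, 3.14, 3.14].

INTERFACE

Orientations are given as a 3x3 rotation matrix whose columns are the frame's x, y, z axes.
In Python, from station import * gives the robot as it stands.
- The arm moves only by the shell command python3 -m inch 'ROWS'. ROWS is JSON, a list of rows, each a list of 3 entries, a list of its own where there are three numbers: the shift along the tool's x, y, z in units of 0.03 m (1.0 is 0.03 m), then the turn about the tool's y in units of 0.08 rad (1.0 is 0.08 rad), then the closure in counts, from 0 (fully open) to 255 (shut). In form: [[[dx, dy, dz], spin, grip], ...]. A call has 1 to 12 rows; each row shifts and turns the pose as measured when the row begins, along the tool's axes as they then stand; what a row does not reach is not made up. A row lasts 1/10 s, in which the tool goes at most 50 mm and 8.59 degrees, less where a joint would pass 70% of its speed; a pose out of reach is approached as far as the arm can. A call with a number of a shift or a turn outside -1 to 1 is refused whole. A call with a gripper value outside its range is refused whole. The fingers move at their own pace and stop on an object; the grip force is fixed at half the most. Time passes only in rows, so rows that do not move let the fingers close. It gives the time, the measured TCP pose, the force and the opening at its end, in the units of the state.
- observe(): the state, without advancing time (a new reading comes with each control period).
- read_camera(name): name is "scene" or "top" or "wrist"; returns a dict with "image" (420x560x3 uint8, blue, green, red), "mtx" (3x3 intrinsics, pixels), "R" (3x3) and "t" (3): a world point X has camera coordinates R X + t. Camera axes: x right, y down, z forward; pixel columns grow to the right and rows downward; lengths in mm; the calibration is good to about 2 mm. A picture is of the moment at which its call begins. There is no depth.
- close_job(): hands the job in, once; it reports no verdict.
The state is a dict: "time": time; "q": joint angles; "qd": joint speeds; "joint_torque": joint torques, N m; "tool_pos": TCP position; "orientation": TCP orientation; "force": force on the tool from outside, world axes, zero at the start; "moment": the same for the moment, N m; "finger_gap": opening from 0.0 (shut) to 1.0 (fully open).
Only numpy, scipy, OpenCV 4.12 (cv2) and the standard library are available. Lean on these libraries where they do the work, as an engineer would, in place of code of your own. Each camera call takes 0.05 s, during which the arm holds its last target. There are 200 camera calls.

TASK

The roller catch of the little green cabinet has just been fitted and must be tried under load. Stand the grey tin of screws upright in the rack on the inside of the open door, push the door gently to until the catch snaps and, with your hand off the door, holds it shut, then pull the door open through the catch again and leave it standing wide open with the tin still in its rack. Do not slam the door or lean on it once it is home, and leave the other things on the bench alone.

Things in the scene. Friction and masses are not known exactly. Their poses are not given: they have to be found in the camera images.
- cabinet: small bench cabinet, fixed, 150 deep x 270 wide x 250 high, light wood, open front with an inset green door; origin under its centre, x to its back, y to its left as seen from the robot, z up; front plane at x = -75. Boxes stand on its floor inside and a pencil lies on its top
- door (a joint): the green door's hinge, rad: 0 flush with the cabinet's front, grows as it opens towards the robot (1.57 is square to the front, 1.85 the end of its swing). It stays where it is left (friction 0.06 N m). Where the roller catch holds it shut depends on how deep the catch is set: anywhere from -0.035 to +0.035, which no reading tells beforehand and must be felt
- door_hinge (a point): point on the door's upright hinge axis at bench height, on the cabinet's front plane, at the door's left edge. It turns with the door: its -y axis runs along the door to the free edge, x from the outer face through to the inner side, z up. Door 238 wide, 16 thick (outer face at x = 0), from z = 22 to 233
- door_pull (a point): the grip point of the steel pull on the door's outer face near the free edge: an upright round bar, 10 in diameter, from z = 132 to 225, its axis 35 in front of the face and 212 from the hinge axis; the point is on the bar's axis at z = 207; turns with the door, axes as door_hinge
- rack_floor (a point): middle of the floor, inside, of the wooden rack on the door's inner face; floor 125 above the bench, 124 long (its y, along the door) x 75 deep (its x, away from the door), ends and front rail 25 high above the floor; turns with the door, axes as door_hinge
- strike_nose: black rubber nose at the tip of the strike, 8 in diameter, carried by the door; origin at its tip. It meets the back of the catch when the door is home, gives about 1 mm for 25 N and is spoilt by more than 20 N (the catch's own pull is 6 N of that). The catch is screwed on through slots, up to 7 mm deeper or shallower than standard, so where door and catch meet is not known
- grey_tin: open grey tin of screws, round, 65 in diameter, 86 high, 0.2 to 0.4 kg; origin at the centre of its underside, z up
- chisel_1: bench chisel on the left of the bench, 265 long, bystander
- chisel_2: bench chisel on the left of the bench, 280 long, bystander
- oil_can: brass oil can, 74 in diameter, 186 high, right of the cabinet, bystander; origin under its centre
- notebook: black notebook lying left of the cabinet, 160 x 106 x 17, bystander
- brass_tin: small brass tin, 58 in diameter, 39 high, left of the cabinet, bystander
- strike_head (a point): round head (9 thick) of the steel strike on the door's inner face, 212 from the hinge. A double roller catch under the cabinet's top board takes it between two sprung rollers. In mm of door travel at the pull: first touch about 10 before home, hardest push (about 10 N) 7 to 9 before home, falling to nothing 2.5 before home; from there the catch draws the door home itself, and holds it with about 6 N
Mind the look-alikes: they are no part of the job. Several things look just like the grey_tin: the one meant starts farthest from the robot's base.

How it is judged:
By the outcome, as a careful person would: the job done as asked, in the order asked, and still so for the second after the job is handed in, with the robot touching nothing.
It also fails if it takes over 72 s, if anything falls off the work surface, if the arm or the gripper's body presses on something with over 40 N, if the wrist force passes 120 N, or if a joint passes its speed limit or range.

## Working session

There is one attempt and no reset: what is moved stays moved. The work goes in short steps, Python scripts to look and compute and a shell command to move; the robot and the scene stay as the last step left them, time stands still between calls to the robot, and variables do not carry over. Pictures are saved under pics/ and viewed, about 8 in all and at most 12, crops included, and the job is handed in when it is done.

```bash
mkdir -p pics; ls; python3 - <<'E'
from station import *
import cv2, json
s=observe(); print({k:(v if not hasattr(v,'tolist') else v.tolist()) for k,v in s.items()})
for n in ["scene","top"]:
    c=read_camera(n); cv2.imwrite(f"pics/{n}0.png",c["image"]); print(n,c["mtx"],c["R"],c["t"])
    import pickle; pickle.dump(c,open(f"pics/{n}0.pkl","wb"))
E
```

```text
pics
{'time': 0.0, 'q': [-1.2896189715676893, 0.33282653709460164, -0.06468330825183245, 1.4609857801894277, 0.02164742496839795, 1.349934788251965, -0.08849963004428583], 'qd': [2.3628535910576063e-05, 7.001008741655364e-05, 0.0007690280389214977, -0.00015728979866444612, 0.0014285780538982934, 0.0005211423583143898, -0.00013419018647285326], 'joint_torque': [-0.00015755366803205106, -62.54591703414917, 0.04884169204160571, -39.160298109054565, 0.01622834417503327, 0.010106329573318362, 2.8030838450376905e-06], 'tool_pos': [186.86511982238758, 595.9869808793991, 230.5230089552306], 'orientation': [[0.29911034031704614, -0.00031665938448353307, -0.954218478149661], [0.9542174245930815, -0.001423346828196052, 0.2991104824086809], [-0.0014528999855325422, -0.9999989369047555, -0.00012357585183583034]], 'force': [0.710887763701552, 0.052984671587964306, 0.09613436272178406], 'moment': [-0.004323424499242578, -0.026770901197722963, -0.017385466972470315], 'finger_gap': 1.0004816571806296}
scene [[423.56159923   0.         274.04217768]
 [  0.         423.56159923 210.81648756]
 [  0.           0.           1.        ]] [[-0.84298457 -0.53768824 -0.0163822 ]
 [-0.32369434  0.5313388  -0.78287997]
 [ 0.42964985 -0.65465291 -0.62195705]] [ 507.2212019   277.3366468  1428.33302894]
top [[521.76750869   0.         275.07458606]
 [  0.         521.76750869 216.00680088]
 [  0.           0.           1.        ]] [[ 0.48565225 -0.87411095  0.00848163]
 [-0.78450539 -0.44010683 -0.43687214]
 [ 0.38560755  0.20551405 -0.89948363]] [-241.24529883  535.5999387  1675.03953112]
```

View pics/scene0.png

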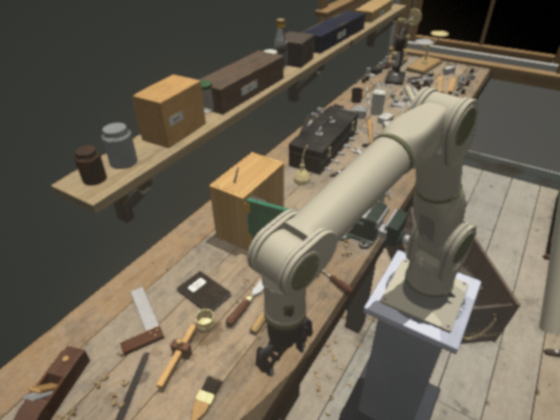

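View pics/top0.png

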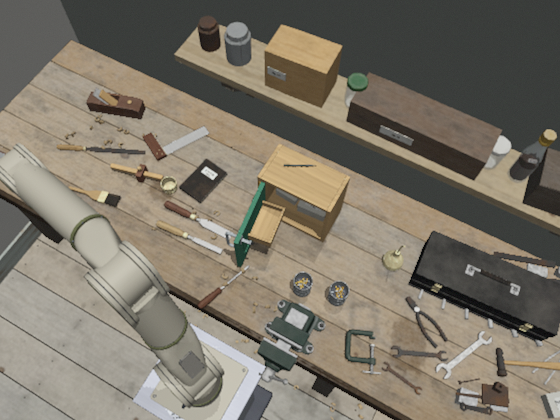

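The scene view shows the cabinet at (248,200) with the arm in front of it. In the top view the cabinet is at (303,195), the open door runs (262,190)-(240,260), the rack is at (265,225), and the two grey tins are at (302,284) and (339,293).

```bash
python3 - <<'E'
import cv2
im=cv2.imread("pics/top0.png")[140:320,155:360]
cv2.imwrite("pics/top0c.png",cv2.resize(im,None,fx=3.3,fy=3.3,interpolation=cv2.INTER_CUBIC))
E
```

```text
(no output)
```

View pics/top0c.png

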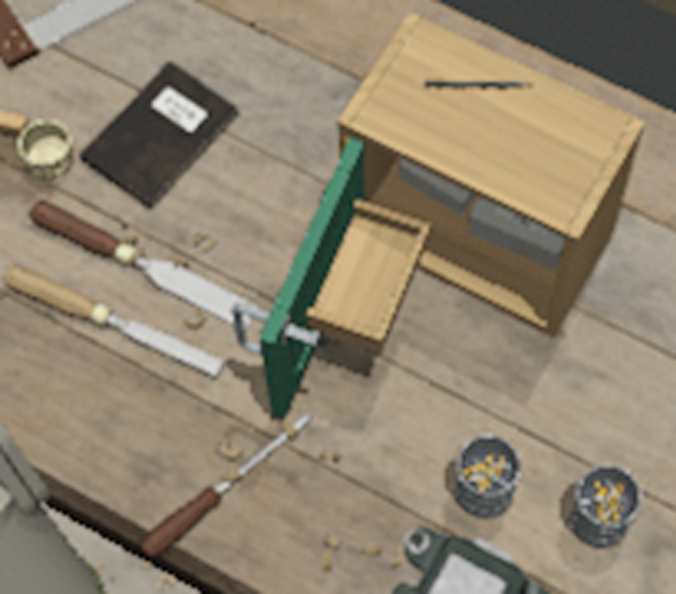

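```bash
cat > h.py <<'E'
import numpy as np, cv2, pickle
def ray(c,u,v,z):
    d=c["R"].T@np.linalg.solve(c["mtx"],[u,v,1.]); o=-c["R"].T@c["t"]
    return o+d*(z-o[2])/d[2]
def proj(c,X):
    p=(c["R"]@np.asarray(X).T).T+c["t"]; p=p@c["mtx"].T; return p[...,:2]/p[...,2:]
E
python3 - <<'E'
from h import *
np.set_printoptions(precision=1,suppress=True)
c=pickle.load(open("pics/top0.pkl","rb"))
f=lambda u,v,z: ray(c,155+(u-1.6)/3.3,140+(v-1.6)/3.3,z)
P=[f(*p,250) for p in [(341,122),(414,14),(643,123),(577,236)]]
print(np.array(P)); print([np.linalg.norm(P[i]-P[i-1]) for i in range(4)], np.mean(P,0))
for a,b in [(0,3),(1,2)]: d=P[b]-P[a]; print("yaw",np.arctan2(d[0],-d[1]))
for a,b in [(0,1),(3,2)]: d=P[b]-P[a]; print("yawx",np.arctan2(d[1],d[0]))
print("door", [f(*p,233) for p in [(355,143),(364,147),(264,338),(285,342)]])
print("pull", f(240,309,225), "strike",f(315,338,200))
print("tins", f(488,466,86),f(607,497,86), "bot",f(486,497,0),f(603,530,0))
E
```

```text
[[ 630.3  141.7  250. ]
 [ 779.   140.1  250. ]
 [ 777.5 -122.5  250. ]
 [ 631.8 -121.2  250. ]]
[np.float64(262.89118563899456), np.float64(148.6527708992199), np.float64(262.6599111852336), np.float64(145.72113544572977)] [704.6   9.5 250. ]
yaw 0.005599487389733512
yaw -0.005548858787191982
yawx -0.010518533534237654
yawx -0.009143506753232939
door [array([624.5, 122.5, 233. ]), array([624.9, 112.4, 233. ]), array([397.3,  92.6, 233. ]), array([403.5,  73.1, 233. ])]
pull [414.7 130.6 225. ] strike [432.5  58.4 200. ]
tins [ 436.7 -136.6   86. ] [ 466.1 -255.9   86. ] bot [ 433.7 -141.3    0. ] [ 461.6 -264.7    0. ]
```

```bash
python3 - <<'E'
from h import *
np.set_printoptions(precision=1,suppress=True)
c=pickle.load(open("pics/scene0.pkl","rb"))
t=pickle.load(open("pics/top0.pkl","rb"))
for p in [(357,100),(378,111),(395,80)]:
    X=ray(c,*p,0); print(X,proj(t,X))
print(proj(c,np.array([[437,-137,86],[466,-256,86],[432,58,200.]])))
im=cv2.imread("pics/scene0.png")[50:270,200:470]
cv2.imwrite("pics/s0c.png",cv2.resize(im,None,fx=2.7,fy=2.7,interpolation=cv2.INTER_CUBIC))
E
```

```text
[  829.  -1321.6     0. ] [673.8 357.4]
[  658.1 -1240.      0. ] [637.3 392.1]
[  739.8 -1753.6     0. ] [813.4 453.1]
[[328.2 209.7]
 [335.  192.1]
 [305.7 214.2]]
```

View pics/s0c.png

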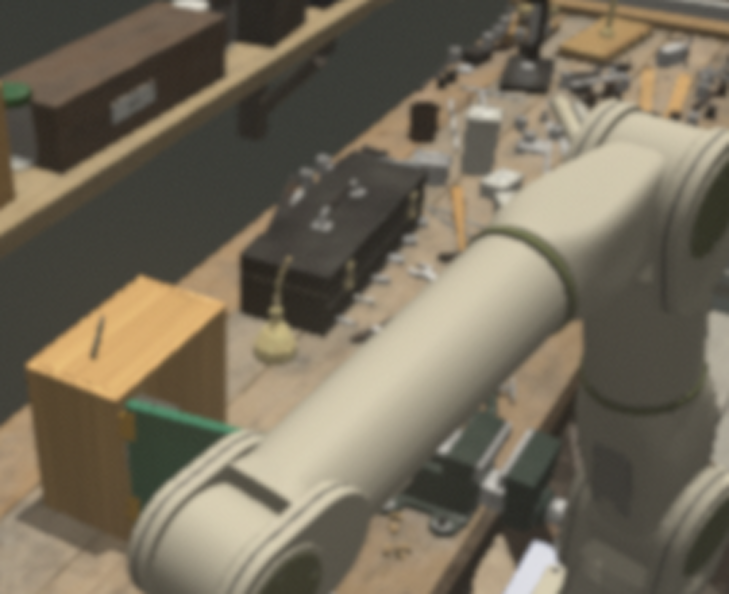

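```bash
cat >> h.py <<'E'
H=np.array([629,128.5]); TH=1.417
def door(x,y,z,th=TH):
    s,c=np.sin(th),np.cos(th); return np.array([H[0]+x*c+y*s, H[1]-x*s+y*c, z])
def togo(target,yaw):
    from station import observe
    s=observe(); R=np.array(s["orientation"]); p=np.array(s["tool_pos"])
    y0=np.arctan2(R[1,0],R[0,0]); d=np.array(target)-p
    print("t",round(s["time"],2),"pos",p.round(1),"yaw",round(y0,3),"F",np.round(s["force"],1),"gap",round(s["finger_gap"],3), "tilt",R[2].round(3))
    print("shift units now",(R.T@d/30).round(2),"spin units",round(-(yaw-y0)/.08,2))
    x=np.array([np.cos(yaw),np.sin(yaw),0]); Rn=np.c_[x,[0,0,-1],np.cross(x,[0,0,-1])]
    print("shift units after turn",(Rn.T@d/30).round(2))
E
python3 - <<'E'
from h import *
np.set_printoptions(precision=1,suppress=True)
c=pickle.load(open("pics/top0.pkl","rb"))
f=lambda u,v,z: ray(c,155+(u-1.6)/3.3,140+(v-1.6)/3.3,z)
s,k=np.sin(TH),np.cos(TH)
def loc(P): d=P[:2]-H; return np.array([d@[k,-s],d@[s,k],P[2]])
print("rack rim outer", [loc(f(*p,150)) for p in [(357,203),(430,228),(378,345),(307,318)]])
print("vise",[f(*p,z) for p in [(418,540),(460,530)] for z in (0,100)])
print("strike",[loc(f(*p,z)) for p in [(290,330),(316,340)] for z in (200,215)])
print("pullproj",door(-35,-212,207),"rack",door(53.5,-110,125))
t=read=None
E
```

```text
rack rim outer [array([ 14.9, -28.1, 150. ]), array([ 96.1, -29. , 150. ]), array([  91.7, -170.7,  150. ]), array([  14.2, -168.1,  150. ])]
vise [array([ 357.9, -101.1,    0. ]), array([ 331.1, -113.7,  100. ]), array([ 388.7, -134.3,    0. ]), array([ 360.2, -144.9,  100. ])]
strike [array([  13.3, -205.5,  200. ]), array([  16.3, -211.3,  215. ]), array([  40.9, -206.5,  200. ]), array([  43.7, -212.3,  215. ])]
pullproj [414.1 130.6 207. ] rack [528.5  58.8 125. ]
```

```bash
python3 -m inch '[[[-0.8,-0.8,-1],0,0],[[-0.8,-0.8,-1],0,0],[[-0.8,-0.8,-1],0,0],[[-0.8,-0.8,-1],0,0],[[-0.8,-0.3,-1],0,0],[[-0.8,0,-1],0,0],[[-0.8,0,-1],0,0],[[-0.8,0,-1],0,0],[[-0.8,0,-1],0,0],[[-0.8,0,-1],0,0],[[-0.8,0,-1],0,0],[[-0.8,0,-1],0,0]]'; python3 -c "
from h import *
togo([466,-256,200],1.267)"
```

```text
time: 1.3
tool_pos: [449.4, 201.9, 335.9]
orientation: [[0.289, -0.006, -0.957], [0.957, -0.007, 0.289], [-0.009, -1.0, 0.003]]
force: [0.7, 0.2, 0.8]
finger_gap: 1.002
t 1.3 pos [449.4 201.9 335.9] yaw 1.277 F [0.7 0.2 0.8] gap 1.002 tilt [-0.009 -1.     0.003]
shift units now [-14.41   4.64  -4.96] spin units 0.13
shift units after turn [-14.4    4.53  -5.09]
```

```bash
python3 -m inch '[[[-1,0,-0.4],0,0],[[-1,0,-0.4],0,0],[[-1,0,-0.4],0,0],[[-1,0,-0.4],0,0],[[-1,0,-0.4],0,0],[[-1,0,-0.4],0,0],[[-1,0,-0.4],0,0],[[-1,0.3,-0.4],0,0],[[-1,0.5,-0.4],0,0],[[-1,0.6,-0.4],0,0],[[-1,0.6,-0.4],0,0],[[-1,0.6,-0.4],0,0]]'; python3 -c "
from h import *
from station import read_camera
togo([466,-256,43],1.267)
for n in ['wrist','top']:
    c=read_camera(n); cv2.imwrite(f'pics/{n}1.png',c['image']); pickle.dump(c,open(f'pics/{n}1.pkl','wb'))
c=pickle.load(open('pics/wrist1.pkl','rb')); print(proj(c,np.array([[466,-256,86],[466,-256,0.]])), -c['R'].T@c['t'])
"
```

```text
time: 2.5
tool_pos: [481.9, -203.1, 257.9]
orientation: [[0.291, -0.004, -0.957], [0.957, -0.008, 0.291], [-0.008, -1.0, 0.002]]
force: [1.0, -0.5, -0.9]
finger_gap: 0.998
t 2.5 pos [ 481.9 -203.1  257.9] yaw 1.275 F [ 1.  -0.5 -0.9] gap 0.998 tilt [-0.008 -1.     0.002]
shift units now [-1.78  7.18 -0.02] spin units 0.1
shift units after turn [-1.84  7.16 -0.02]
[[231.39420392 184.44809639]
 [241.86936068 168.71443232]] [ 405.05163129 -178.36461814  400.57759918]
```

View pics/wrist1.png

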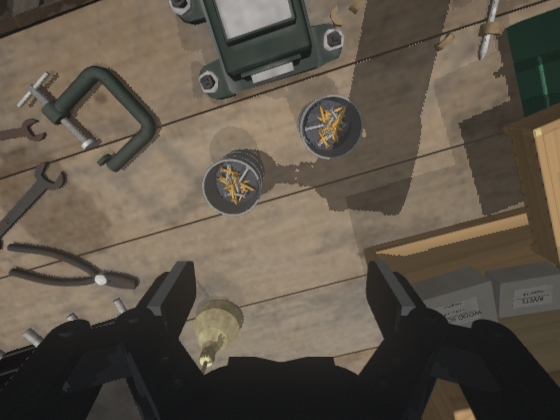

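The wrist view shows the target tin's rim at (233,186), about 2 px from where I predicted it. The oil can is at (215,330) and the other tin is at (331,127).

```bash
python3 -c "
from h import *
c=pickle.load(open('pics/wrist1.pkl','rb')); t=pickle.load(open('pics/top1.pkl','rb'))
X=ray(c,233,186,86); print(X); print('oil',ray(c,218,320,40),ray(t,393,262,20))
togo([X[0],X[1],43],1.267)
"
```

```text
[ 468.14968251 -254.91576875   86.        ]
oil [ 661.5852508  -355.82610631   40.        ] [ 675.82213171 -376.15425981   20.        ]
t 2.6 pos [ 480.  -206.1  256.3] yaw 1.269 F [-1.2 -0.6  0.1] gap 0.996 tilt [-0.011 -1.     0.005]
shift units now [-1.59  7.13 -0.15] spin units 0.02
shift units after turn [-1.67  7.11 -0.11]
```

```bash
python3 -m inch '[[[-0.8,0.5,-0.1],0,0],[[-0.8,0.8,0],0,0],[[0,1,0],0,0],[[0,1,0],0,0],[[0,0.7,0],0,0]]'; python3 -c "
from h import *
togo([467.8,-255.3,42],1.267)"
```

```text
time: 3.1
tool_pos: [468.9, -254.9, 135.1]
orientation: [[0.297, -0.004, -0.955], [0.955, -0.009, 0.297], [-0.01, -1.0, 0.001]]
force: [0.6, 1.1, -0.2]
finger_gap: 1.001
t 3.1 pos [ 468.9 -254.9  135.1] yaw 1.269 F [ 0.6  1.1 -0.2] gap 1.001 tilt [-0.01  -1.     0.001]
shift units now [0.01 3.1  0.03] spin units 0.03
shift units after turn [-0.02  3.1   0.03]
```

```bash
python3 -m inch '[[[0,0.8,0],0,0],[[0,0.8,0],0,0],[[0,0.8,0],0,0],[[0,0.6,0],0,0],[[0,0.1,0],0,0],[[0,0,0],0,120],[[0,0,0],0,255],[[0,0,0],0,255],[[0,0,0],0,255],[[0,0,0],0,255]]'; python3 -c "
from h import *
togo([467.8,-255.3,42],1.267)"
```

```text
time: 4.1
tool_pos: [469.0, -251.1, 38.6]
orientation: [[0.293, -0.006, -0.956], [0.956, -0.006, 0.293], [-0.008, -1.0, 0.004]]
force: [-0.1, -0.2, -3.7]
finger_gap: 0.712
t 4.1 pos [ 469.  -251.1   38.6] yaw 1.273 F [-0.1 -0.2 -3.7] gap 0.712 tilt [-0.008 -1.     0.004]
shift units now [-0.15 -0.11 -0.  ] spin units 0.08
shift units after turn [-0.14 -0.11 -0.  ]
```

```bash
python3 -m inch '[[[0,-0.3,0],0,255],[[0,-0.8,0],1,255],[[0,-1,0],1,255],[[0,-1,0],1,255],[[0,-1,0],1,255],[[0,-1,0],1,255],[[0,-1,0],1,255],[[0.5,-0.4,0.5],1,255],[[0.4,0,0.7],1,255],[[0.4,0,0.7],1,255],[[0.4,0,0.7],1,255],[[0.4,0,0.7],1,255]]'; python3 -c "
from h import *
togo(door(53.5,-99,164.6),np.pi/2-TH)"
```

```text
time: 5.3
tool_pos: [462.6, -134.5, 247.7]
orientation: [[0.941, -0.004, -0.338], [0.338, -0.004, 0.941], [-0.005, -1.0, -0.002]]
force: [0.2, -0.1, -4.7]
finger_gap: 0.71
t 5.3 pos [ 462.6 -134.5  247.7] yaw 0.345 F [ 0.2 -0.1 -4.7] gap 0.71 tilt [-0.005 -1.    -0.002]
shift units now [4.62 2.74 5.26] spin units 2.39
shift units after turn [3.52 2.77 6.03]
```

```bash
python3 -m inch '[[[0.6,0,0.8],0.8,255],[[0.6,0,0.8],0.8,255],[[0.6,0,0.8],0.8,255],[[0.5,0,0.8],0,255],[[0.5,0,0.8],0,255],[[0.4,0,0.7],0,255],[[0.3,0,0.6],0,255],[[0.2,0.3,0.3],0,255],[[0,0.3,0],0,255],[[0,0,0],0,255]]'; python3 -c "
from h import *
from station import read_camera
T=door(53.5,-99,164.6)
togo(T,np.pi/2-TH)
for n in ['wrist','top']:
    c=read_camera(n); cv2.imwrite(f'pics/{n}2.png',c['image']); pickle.dump(c,open(f'pics/{n}2.pkl','wb'))
a=cv2.imread('pics/wrist2.png'); 
c=pickle.load(open('pics/top2.pkl','rb'));
b=cv2.resize(c['image'][170:290,215:335],None,fx=3,fy=3,interpolation=cv2.INTER_CUBIC)
cv2.imwrite('pics/p2.png',np.hstack([cv2.resize(a,(440,330)),b[:330]]))
"
```

```text
time: 6.3
tool_pos: [538.3, 60.6, 231.9]
orientation: [[0.99, -0.001, -0.139], [0.139, -0.0, 0.99], [-0.001, -1.0, 0.0]]
force: [-0.5, -0.8, -4.0]
finger_gap: 0.707
t 6.3 pos [538.3  60.6 231.9] yaw 0.139 F [-0.5 -0.8 -4. ] gap 0.707 tilt [-0.001 -1.     0.   ]
shift units now [ 0.04  2.24 -0.01] spin units -0.18
shift units after turn [ 0.03  2.24 -0.01]
```

View pics/p2.png

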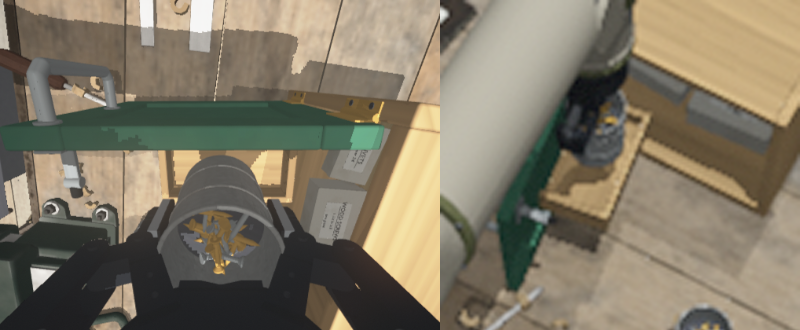

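The wrist view shows the held tin just on the inner side of the door, with the rack behind it. The top crop shows the tin above the rack. I'll overlay my model on the wrist view to check the fit.

```bash
python3 -c "
from h import *
c=pickle.load(open('pics/wrist2.pkl','rb')); im=c['image'].copy()
def poly(pts,col):
    p=proj(c,np.array([door(*q) for q in pts])); cv2.polylines(im,[np.round(p*16).astype(int).reshape(-1,1,2)],True,col,1,cv2.LINE_AA,4)
poly([(0,0,233),(16,0,233),(16,-238,233),(0,-238,233)],(0,0,255))
poly([(16,-37,150),(91,-37,150),(91,-161,150),(16,-161,150)],(255,0,255))
poly([(16,-37,125),(91,-37,125),(91,-161,125),(16,-161,125)],(255,255,0))
poly([(53.5+32.5*np.cos(a),-99+32.5*np.sin(a),231.9-38.6+86) for a in np.linspace(0,6.28,40)],(0,255,255))
poly([(53.5+32.5*np.cos(a),-99+32.5*np.sin(a),231.9-38.6) for a in np.linspace(0,6.28,40)],(0,255,255))
cv2.imwrite('pics/o2.png',cv2.resize(im[90:],None,fx=1.42,fy=1.42,interpolation=cv2.INTER_CUBIC))
"
```

```text
(no output)
```

View pics/o2.png

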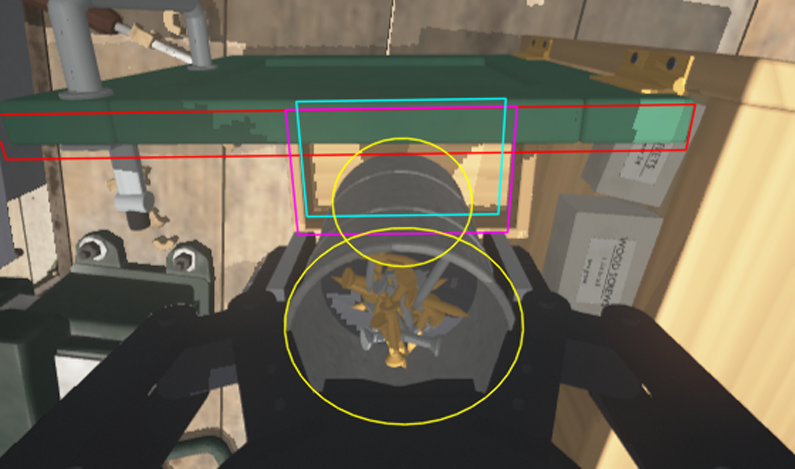

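The overlay is off in two places. The real door top sits about 7-11 px above the red model, and the tin's far edge about 15 px below the yellow one, so the tin looks several mm too far from the door. I'll test a corrected hypothesis.

```bash
python3 -c "
from h import *
c=pickle.load(open('pics/wrist2.pkl','rb'))
x0,y0,w,h=150,140,260,195;k=3
im=cv2.resize(c['image'][y0:y0+h,x0:x0+w],None,fx=k,fy=k,interpolation=cv2.INTER_CUBIC)
def poly(pts,col,off):
    p=proj(c,np.array([door(*q)+[0,off,0] for q in pts])); p=(p-[x0,y0]+.5)*k
    cv2.polylines(im,[np.round(p*16).astype(int).reshape(-1,1,2)],True,col,1,cv2.LINE_AA,4)
o=3
poly([(0,0,233),(16,0,233),(16,-238,233),(0,-238,233)],(0,0,255),o)
poly([(16,-37,150),(91,-37,150),(91,-161,150),(16,-161,150)],(255,0,255),o)
poly([(16,-37,125),(91,-37,125),(91,-161,125),(16,-161,125)],(255,255,0),o)
for z in (193.3,279.3): poly([(53.5+32.5*np.cos(a),-99+32.5*np.sin(a),z) for a in np.linspace(0,6.28,40)],(0,255,255),-4)
cv2.imwrite('pics/o3.png',im)
"
```

```text
(no output)
```

View pics/o3.png

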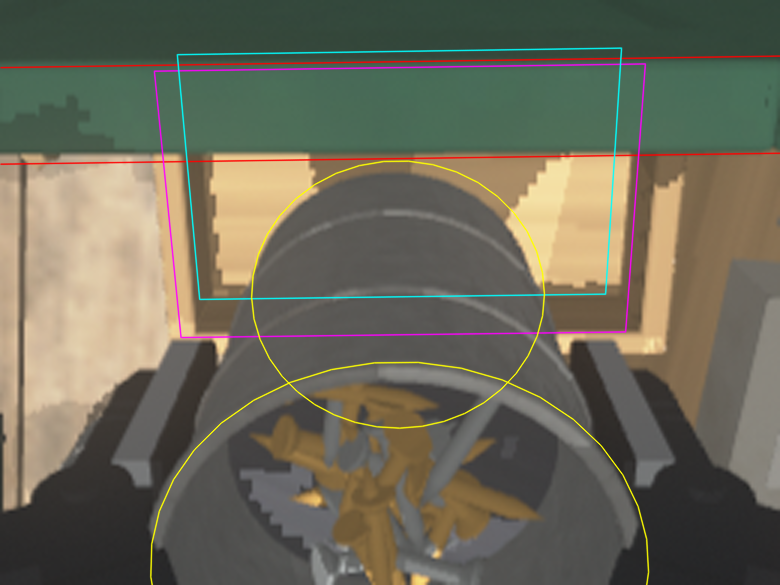

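```bash
python3 -m inch '[[[0.17,0.3,0.25],-0.2,255],[[0,0.5,0],0,255],[[0,0.2,0],0,255],[[0,0,0],0,255],[[0,0,0],0,255]]'; python3 -c "
from h import *
from station import read_camera
togo(door(53.5,-99,164.6)+[4,8,0],np.pi/2-TH)
c=read_camera('wrist'); pickle.dump(c,open('pics/wrist3.pkl','wb'))
x0,y0,w,h=150,140,260,195;k=3
im=cv2.resize(c['image'][y0:y0+h,x0:x0+w],None,fx=k,fy=k,interpolation=cv2.INTER_CUBIC)
def poly(pts,col,off):
    p=proj(c,np.array([door(*q)+np.r_[off,0] for q in pts])); p=(p-[x0,y0]+.5)*k
    cv2.polylines(im,[np.round(p*16).astype(int).reshape(-1,1,2)],True,col,1,cv2.LINE_AA,4)
o=np.array([4,4])
poly([(16,-37,150),(91,-37,150),(91,-161,150),(16,-161,150)],(255,0,255),o)
poly([(16,-37,125),(91,-37,125),(91,-161,125),(16,-161,125)],(255,255,0),o)
from station import observe
p=np.array(observe()['tool_pos'])
for z in (p[2]-38.6,p[2]+47.4): 
    poly([np.array([32.5*np.cos(a),32.5*np.sin(a),z]) for a in np.linspace(0,6.28,60)],(0,255,255),p[:2]-H+[0,-5])
cv2.imwrite('pics/o4.png',im)
"
```

```text
time: 6.9
tool_pos: [543.7, 67.2, 202.4]
orientation: [[0.988, 0.002, -0.153], [0.153, 0.002, 0.988], [0.002, -1.0, 0.002]]
force: [0.2, -0.3, -2.2]
finger_gap: 0.712
t 6.9 pos [543.7  67.2 202.4] yaw 0.153 F [ 0.2 -0.3 -2.2] gap 0.712 tilt [ 0.002 -1.     0.002]
shift units now [-0.01  1.26  0.04] spin units -0.0
shift units after turn [-0.    1.26  0.04]
```

View pics/o4.png

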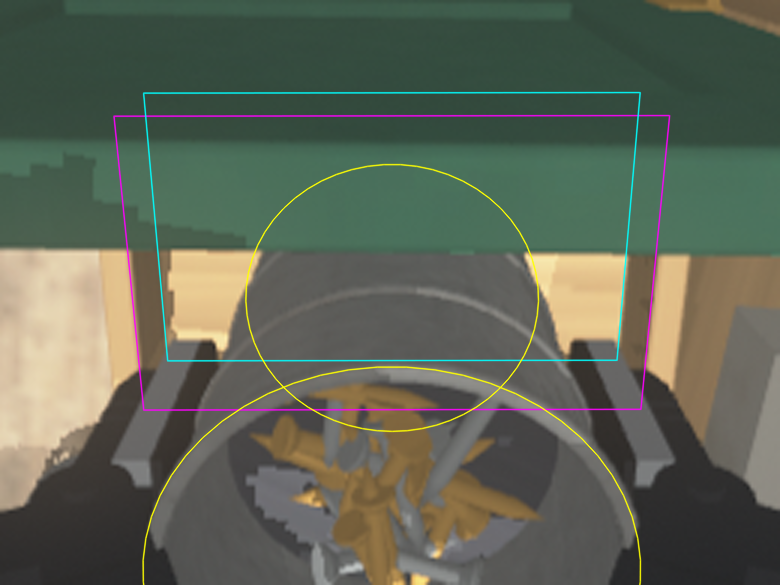

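The door's inner top edge is at crop row 250 and now hides the back of the rack. I'll find the gap by contact instead: push the tin lightly against the free-swinging door, then back off 5 mm. The edge row in the wrist image will stop changing once the two touch.

```bash
cat > edge.py <<'E'
from h import *
from station import read_camera,observe
def rows(c):
    r=[]
    for u in (195,200,340,345):
        p=c["image"][190:250,u,2].astype(float); r.append(190+int(np.argmax(np.diff(p))))
    return r
if __name__=="__main__":
    c=read_camera('wrist'); pickle.dump(c,open('pics/last.pkl','wb'))
    s=observe(); print("edge",rows(c),np.round(s["tool_pos"],1),np.round(s["force"],1))
E
python3 -c "
from edge import *
print(rows(pickle.load(open('pics/wrist3.pkl','rb'))))"
python3 -m inch '[[[0,0,0.1],0,255],[[0,0,0.1],0,255],[[0,0,0],0,255]]'; python3 edge.py
python3 -m inch '[[[0,0,0.1],0,255],[[0,0,0],0,255]]'; python3 edge.py
python3 -m inch '[[[0,0,0.1],0,255],[[0,0,0],0,255]]'; python3 edge.py
python3 -m inch '[[[0,0,0.1],0,255],[[0,0,0],0,255]]'; python3 edge.py
```

```text
[223, 223, 223, 223]
time: 7.25
tool_pos: [543.3, 73.9, 203.7]
orientation: [[0.988, 0.004, -0.153], [0.153, 0.003, 0.988], [0.004, -1.0, 0.002]]
force: [0.0, 0.2, -3.1]
finger_gap: 0.708
edge [236, 236, 237, 237] [543.3  73.7 203.7] [-0.8  0.1 -2.7]
time: 7.5
tool_pos: [542.9, 76.6, 203.8]
orientation: [[0.988, 0.004, -0.153], [0.153, 0.002, 0.988], [0.004, -1.0, 0.002]]
force: [0.5, 0.9, -4.1]
finger_gap: 0.709
edge [235, 236, 239, 239] [542.9  76.3 203.8] [ 0.   0.3 -2.6]
time: 7.75
tool_pos: [542.4, 79.1, 203.9]
orientation: [[0.988, 0.004, -0.152], [0.152, 0.002, 0.988], [0.004, -1.0, 0.001]]
force: [0.0, -0.1, -2.7]
finger_gap: 0.712
edge [233, 234, 241, 241] [542.5  78.8 203.9] [-0.1 -0.4 -3.7]
time: 8.0
tool_pos: [541.9, 81.7, 203.8]
orientation: [[0.988, 0.004, -0.151], [0.151, 0.002, 0.988], [0.004, -1.0, 0.001]]
force: [0.0, 0.3, -2.7]
finger_gap: 0.705
edge [231, 242, 242, 243] [542.   81.5 203.9] [-0.7 -1.1 -3.3]
```

Contact is confirmed: the edge stopped shifting and the door began to turn. I'll back off 5 mm and lower.

```bash
python3 -m inch '[[[-0.15,0,-0.17],0,255],[[0,0,0],0,255],[[0,0.4,0],0,255],[[0,0.4,0],0,255],[[0,0,0],0,255]]'; python3 edge.py;  python3 -m inch '[[[0,0.2,0],0,255],[[0,0.15,0],0,255],[[0,0,0],0,255]]'; python3 edge.py
```

```text
time: 8.55
tool_pos: [537.9, 75.4, 177.6]
orientation: [[0.988, 0.004, -0.151], [0.151, 0.002, 0.988], [0.004, -1.0, 0.002]]
force: [-1.6, 0.9, -3.4]
finger_gap: 0.712
edge [247, 247, 214, 214] [538.2  75.4 178.3] [ 0.6 -0.  -3.7]
time: 8.9
tool_pos: [538.4, 75.5, 166.9]
orientation: [[0.988, 0.005, -0.151], [0.151, 0.002, 0.988], [0.005, -1.0, 0.001]]
force: [0.4, 0.5, -2.5]
finger_gap: 0.709
edge [215, 216, 228, 227] [538.5  75.5 167.2] [-0.2  0.6 -2.7]
```

```bash
python3 -m inch '[[[0,0.08,0],0,255],[[0,0,0],0,255]]';python3 -m inch '[[[0,0.06,0],0,255],[[0,0,0],0,255]]'; python3 -m inch '[[[0,0.06,0],0,255],[[0,0,0],0,255]]'; python3 edge.py
python3 -c "
import pickle,cv2
c=pickle.load(open('pics/last.pkl','rb')); cv2.imwrite('pics/w5.png',c['image'])"
```

```text
time: 9.15
tool_pos: [538.8, 75.6, 164.9]
orientation: [[0.988, 0.006, -0.151], [0.151, 0.002, 0.988], [0.006, -1.0, 0.001]]
force: [-0.1, -0.0, -3.5]
finger_gap: 0.712
time: 9.35
tool_pos: [539.0, 75.7, 163.2]
orientation: [[0.988, 0.006, -0.151], [0.151, 0.003, 0.988], [0.006, -1.0, 0.002]]
force: [0.1, 0.3, -3.3]
finger_gap: 0.708
time: 9.55
tool_pos: [539.3, 75.6, 161.8]
orientation: [[0.988, 0.007, -0.151], [0.151, 0.003, 0.988], [0.007, -1.0, 0.002]]
force: [-0.2, -0.4, -2.0]
finger_gap: 0.707
edge [223, 224, 235, 234] [539.3  75.6 161.8] [ 0.5 -1.2 -1.3]
```

View pics/w5.png

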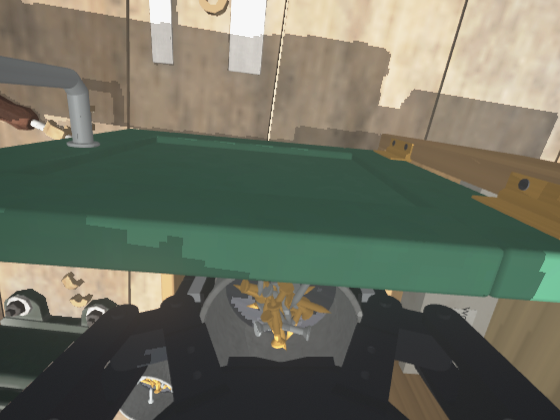

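The wrist view shows the tin down behind the door's top edge at (280,320). The load is coming off at a height that matches the rack floor, so I'll release.

```bash
python3 -m inch '[[[0,0,0],0,180],[[0,0,0],0,100],[[0,0,0],0,0],[[0,0,0],0,0],[[0,0,0],0,0],[[0,-0.3,0],0,0],[[0,-0.6,0],0,0],[[0,-1,0],0,0],[[0,-1,0],0,0],[[0,-1,0],0,0],[[0,-1,0],0,0]]'; python3 -c "
from h import *
from station import read_camera
togo([401,149,300],-1.5)
for n in ['wrist','top']:
    c=read_camera(n); pickle.dump(c,open(f'pics/{n}6.pkl','wb'))
    if n=='wrist': a=cv2.resize(c['image'],(400,300))
    else: b=cv2.resize(c['image'][165:290,205:372],(400,300),interpolation=cv2.INTER_CUBIC)
cv2.imwrite('pics/p6.png',np.hstack([a,b]))
"
```

```text
time: 10.7
tool_pos: [536.9, 74.6, 314.5]
orientation: [[0.989, 0.004, -0.15], [0.15, 0.001, 0.989], [0.004, -1.0, 0.0]]
force: [-0.2, 0.6, -0.2]
finger_gap: 1.002
t 10.7 pos [536.9  74.6 314.5] yaw 0.151 F [-0.2  0.6 -0.2] gap 1.002 tilt [ 0.004 -1.     0.   ]
shift units now [-4.11  0.47  3.13] spin units 20.64
shift units after turn [-2.79  0.48 -4.34]
```

View pics/p6.png

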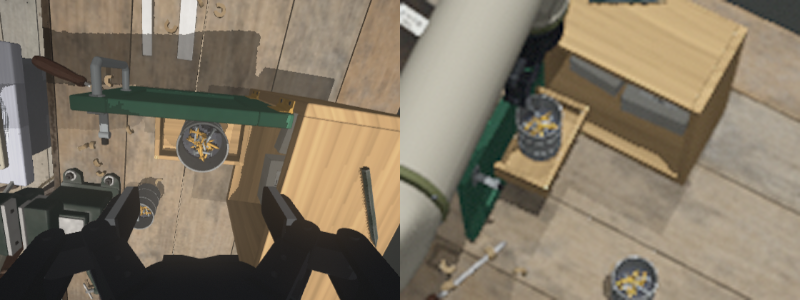

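The tin stands upright in the rack in both views, and the top of the pull bar is at (97,62) in the left panel. I'll fit the current door angle from the pull and the door's free edge.

```bash
python3 -c "
from h import *
c=pickle.load(open('pics/wrist6.pkl','rb'))
print('pull top',ray(c,136,88,225).round(1))
print('door top free end outer/inner',ray(c,71*1.4,97*1.4,233).round(1),ray(c,72*1.4,109*1.4,233).round(1),'hinge end inner',ray(c,293*1.4,127*1.4,233).round(1))
for th in (1.45,1.48,1.51,1.54): print(th,door(-35,-212,225,th).round(1),proj(c,door(-35,-212,225,th)).round(1)/1.4,door(16,-238,233,th).round(1),proj(c,door(16,-238,233,th)).round(1)/1.4)
"
```

```text
pull top [419.2 150.7 225. ]
door top free end outer/inner [396.3 113.6 233. ] [396.8 101.3 233. ] hinge end inner [631.3 117.1 233. ]
1.45 [414.3 137.7 225. ] [92.35714286 75.35714286] [394.7  83.9 233. ] [ 70.5        124.78571429]
1.48 [414.7 144.1 225. ] [92.64285714 68.92857143] [393.4  91.  233. ] [ 69.07142857 118.14285714]
1.51 [415.3 150.6 225. ] [93.14285714 62.35714286] [392.4  98.1 233. ] [ 67.78571429 111.42857143]
1.54 [416. 157. 225.] [93.92857143 55.71428571] [391.6 105.2 233. ] [ 66.71428571 104.5       ]
```

```bash
sed -i 's/H=np.array(\[629,128.5\])/H=np.array([632,129])/; s/TH=1.417/TH=1.515/' h.py
python3 -m inch '[[[0,0,0],1,90],[[0,0,0],1,183],[[0,0,0],1,183],[[0,0,0],1,183],[[0,0,0],1,183],[[0,0,0],1,183],[[0,0,0],1,183],[[0,0,0],1,183],[[0,0,0],1,183],[[0,0,0],1,183],[[0,0,0],1,183],[[0,0,0],1,183]]' | tail -1; python3 -m inch '[[[-0.5,0,-0.3],1,183],[[-0.5,0,-0.3],1,183],[[-0.5,0,-0.3],1,183],[[-0.5,0,-0.3],1,183],[[-0.5,0,-0.3],1,183],[[-0.5,0,-0.3],1,183],[[-0.5,0,-0.3],1,183],[[-0.5,0,-0.3],1,183]]'; python3 -c "
from h import *
print(door(-35,-212,188)); togo(door(-35,-212,188),-TH)"
```

```text
finger_gap: 0.282
time: 12.8
tool_pos: [420.8, 150.1, 318.0]
orientation: [[0.048, 0.013, 0.999], [-0.999, 0.003, 0.048], [-0.002, -1.0, 0.013]]
force: [0.1, 0.7, 0.3]
finger_gap: 0.28
[418.37805848 152.12284801 188.        ]
t 12.8 pos [420.8 150.1 318. ] yaw -1.523 F [0.1 0.7 0.3] gap 0.28 tilt [-0.002 -1.     0.013]
shift units now [-0.06  4.33 -0.13] spin units -0.1
shift units after turn [-0.07  4.33 -0.08]
```

```bash
python3 -m inch '[[[-0.06,0.8,-0.1],0,183],[[0,0.7,0],0,183],[[0,0.4,0],0,183],[[0,0,0],0,183]]' >/dev/null; python3 -c "
from h import *
from station import read_camera
togo(door(-35,-212,188),-TH)
c=read_camera('wrist'); pickle.dump(c,open('pics/w7.pkl','wb')); im=c['image'].copy()
from station import observe
s=observe(); p=np.array(s['tool_pos']);R=np.array(s['orientation'])
for X,col in [(door(-35,-212,225),(0,0,255)),(door(-35,-212,132),(0,0,255)),(p,(0,255,255)),(p+R[:,0]*12,(0,255,0)),(p-R[:,0]*12,(0,255,0))]:
    u=proj(c,X); print(u.round(1)); cv2.drawMarker(im,tuple(int(round(v)) for v in u),col,cv2.MARKER_CROSS,8,1)
u=proj(c,p); x0,y0=[int(max(0,min(m,v-d))) for v,d,m in zip(u,(140,150),(280,210))]
print(x0,y0); cv2.imwrite('pics/p7.png',cv2.resize(im[y0:y0+210,x0:x0+280],None,fx=2.8,fy=2.8,interpolation=cv2.INTER_CUBIC))
"
```

```text
t 13.2 pos [417. 154. 260.] yaw -1.523 F [ 0.3 -1.3 -0.3] gap 0.279 tilt [-0.004 -1.     0.014]
shift units now [0.07 2.4  0.01] spin units -0.1
shift units after turn [0.06 2.4  0.04]
[283.9 234.4]
[283.3 195.3]
[280.6 262.8]
[303.  262.8]
[258.2 262.8]
140 112
```

View pics/p7.png

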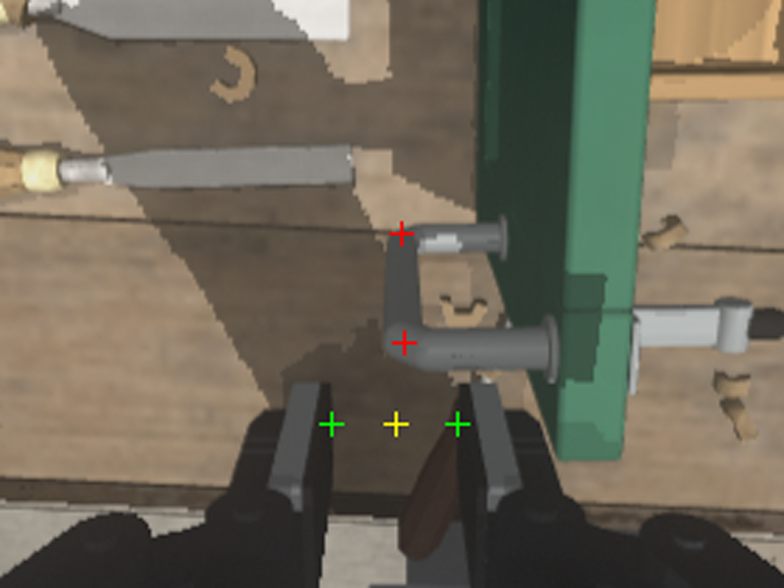

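The view shows the bar top at (404,343) as predicted, but its upper post runs to the face between the bar and the door. The jaws therefore can't straddle it along the door normal from above. I'll turn the jaws along the door, push the bar from the front with the closed fingers, and grip it in that same orientation to pull the door open later.

```bash
python3 -m inch '[[[-1,0,0],-1,255],[[-0.3,0,0],-1,255],[[0,0,0],-1,255],[[0,0,0],-1,255],[[0,0,0],-1,255],[[0,0,0],-1,255],[[0,0,0],-1,255],[[0,0,0],-1,255],[[0,0,0],-1,255],[[0,0,0],-1,255]]' |tail -1; python3 -m inch '[[[0,0,0],-1,255],[[0,0,0],-1,255],[[0,0,0],-1,255],[[0,0,0],-1,255],[[0,0,0],-1,255],[[0,0,0],-1,255],[[0,0,0],-1,255],[[0,0,0],-1,255],[[0,0,0],-1,255],[[0,0,0],-0.7,255]]' | tail -1; python3 -c "
from h import *
togo(door(-65,-212,190),np.pi/2-TH)"
```

```text
finger_gap: -0.0
finger_gap: 0.006
t 15.25 pos [425.5 195.2 284. ] yaw 0.109 F [-0.1 -0.3 -0.5] gap 0.006 tilt [ 0.038 -0.999  0.017]
shift units now [-0.46  3.11 -0.46] spin units 0.67
shift units after turn [-0.32  3.13 -0.42]
```

```bash
python3 -m inch '[[[-0.1,0.8,0],0.7,255],[[-0.1,0.8,0],0,255],[[-0.1,0.8,0],0,255],[[0,0.6,-0.1],0,255],[[0,0.1,0],0,255],[[0,0,0],0,255]]' |tail -1; python3 -c "
from h import *
togo(door(-52,-212,190),np.pi/2-TH)"
```

```text
finger_gap: -0.0
t 15.85 pos [424.3 194.9 195.1] yaw 0.051 F [ 0.2 -0.3  0.1] gap -0.0 tilt [ 0.045 -0.999  0.025]
shift units now [-0.28  0.14 -0.85] spin units -0.06
shift units after turn [-0.28  0.17 -0.85]
```

```bash
python3 -m inch '[[[-0.2,0.1,-0.5],0,255],[[-0.1,0.05,-0.25],0,255],[[0,0,-0.15],-0.2,255],[[-0.03,0,-0.15],-0.25,255],[[-0.05,0,-0.2],-0.35,255],[[-0.07,0,-0.28],-0.5,255],[[-0.07,0,-0.28],-0.5,255],[[-0.07,0,-0.28],-0.5,255],[[-0.07,0,-0.28],-0.5,255],[[-0.07,0,-0.28],-0.5,255],[[-0.07,0,-0.28],-0.5,255]]' ; cat >> h.py <<'E'
def fit(off=51):
    from station import observe
    s=observe(); p=np.array(s["tool_pos"]); R=np.array(s["orientation"]); d=p[:2]-H
    # door angle implied by tool at (-off,y): 
    r=np.hypot(*d); ph=np.arctan2(d[1],d[0]); y=-np.sqrt(r*r-off*off)
    th=np.arctan2(y,-off)-ph; th=(th+np.pi)%(2*np.pi)-np.pi
    print("t",round(s["time"],2),"p",p.round(1),"theta",round(th,3),"along",round(y,1),"yaw",round(np.arctan2(R[1,0],R[0,0]),3),"want",round(np.pi/2-th,3),"F",np.round(s["force"],1),"tilt",R[2].round(3))
E
python3 -c "
from h import *
fit()"
```

```text
time: 16.95
tool_pos: [416.5, 102.2, 193.1]
orientation: [[0.928, 0.051, -0.368], [0.367, 0.036, 0.93], [0.061, -0.998, 0.014]]
force: [-0.4, 0.0, -0.2]
finger_gap: 0.002
t 16.95 p [416.5 102.2 193.1] theta 1.21 along -211.1 yaw 0.376 want 0.361 F [-0.4  0.  -0.2] tilt [ 0.061 -0.998  0.014]
```

```bash
python3 -m inch '[[[-0.07,0,-0.28],-0.5,255],[[-0.07,0,-0.28],-0.5,255],[[-0.07,0,-0.28],-0.5,255],[[-0.07,0,-0.28],-0.5,255],[[-0.07,0,-0.28],-0.5,255],[[-0.07,0,-0.28],-0.5,255],[[-0.07,0,-0.28],-0.5,255],[[-0.07,0,-0.28],-0.5,255],[[-0.07,0,-0.28],-0.5,255],[[-0.07,0,-0.28],-0.5,255]]' | tail -1; python3 -c "
from h import *
fit()"
```

```text
finger_gap: 0.001
t 17.95 p [445.3  16.7 194.1] theta 0.793 along -211.8 yaw 0.805 want 0.778 F [-0.4  1.  -0.8] tilt [ 0.069 -0.998 -0.009]
```

```bash
python3 -m inch '[[[-0.07,0,-0.28],-0.45,255],[[-0.07,0,-0.28],-0.45,255],[[-0.07,0,-0.28],-0.5,255],[[-0.07,0,-0.28],-0.5,255],[[-0.07,0,-0.28],-0.5,255],[[-0.07,0,-0.28],-0.5,255],[[-0.07,0,-0.28],-0.5,255],[[-0.07,0,-0.28],-0.5,255],[[-0.07,0,-0.28],-0.5,255],[[-0.07,0,-0.28],-0.5,255],[[-0.05,0,-0.2],-0.35,255],[[-0.04,0,-0.15],-0.25,255]]' | tail -1; python3 -c "
from h import *
fit()"
```

```text
finger_gap: -0.003
t 19.15 p [514.8 -56.2 196.6] theta 0.33 along -213.2 yaw 1.281 want 1.241 F [-0.3  1.2 -0.2] tilt [ 0.067 -0.997 -0.038]
```

```bash
cat > see.py <<'E'
from h import *
from station import read_camera
def see():
  for n in ("top","scene"):
    c=read_camera(n); pickle.dump(c,open(f'pics/{n}L.pkl','wb'))
    g=c["image"].astype(int); hsv=cv2.cvtColor(c["image"],cv2.COLOR_BGR2HSV)
    m=((hsv[...,0]>68)&(hsv[...,0]<95)&(hsv[...,1]>120)&(hsv[...,2]>35)).astype(np.uint8)
    best=[]
    for th in np.arange(-0.1,1.9,0.02):
        pts=np.array([door(x,y,233,th) for x in (3,8,13) for y in np.arange(-230,-5,5)]+[door(0,y,z,th) for y in np.arange(-230,-5,10) for z in (228,)])
        u=np.round(proj(c,pts)).astype(int); best.append((m[u[:,1].clip(0,419),u[:,0].clip(0,559)].mean(),round(th,2)))
    print(n,sorted(best)[::-1][:4],m.sum())
if __name__=="__main__": see()
E
python3 see.py; python3 -c "
from h import *
c=pickle.load(open('pics/top0.pkl','rb'));print(1)"
```

```text
top [(np.float64(0.0949367088607595), np.float64(0.94)), (np.float64(0.08227848101265822), np.float64(0.96)), (np.float64(0.08227848101265822), np.float64(0.78)), (np.float64(0.0759493670886076), np.float64(0.8))] 63
scene [(np.float64(0.0), np.float64(1.88)), (np.float64(0.0), np.float64(1.86)), (np.float64(0.0), np.float64(1.84)), (np.float64(0.0), np.float64(1.82))] 0
1
```

```bash
python3 - <<'E'
from h import *
from station import read_camera
def mask(im):
    b,g,r=[im[...,i].astype(int) for i in range(3)]; return ((g>r*1.35)&(g>b*1.05)&(g>30)).astype(float)
print("check top0",mask(pickle.load(open('pics/top0.pkl','rb'))['image']).sum())
for n in ("top","scene","wrist"):
    c=read_camera(n) if n=="wrist" else pickle.load(open(f'pics/{n}L.pkl','rb')); m=mask(c["image"]); best=[]
    for th in np.arange(-0.1,1.9,0.03):
        pts=np.array([door(x,y,233,th) for x in (3,8,13) for y in np.arange(-230,-5,5)])
        u=np.round(proj(c,pts)).astype(int); ok=(u[:,0]>=0)&(u[:,0]<560)&(u[:,1]>=0)&(u[:,1]<420)
        best.append((round(m[u[ok,1],u[ok,0]].sum()/len(u),3),round(th,2)))
    ys,xs=np.nonzero(m); print(n,int(m.sum()),sorted(best)[::-1][:4], (xs.mean(),ys.mean(),xs.min(),xs.max(),ys.min(),ys.max()) if len(xs) else '')
E
```

```text
check top0 1000.0
top 431 [(np.float64(0.207), np.float64(0.95)), (np.float64(0.207), np.float64(0.68)), (np.float64(0.193), np.float64(1.01)), (np.float64(0.193), np.float64(0.98))] (np.float64(316.9048723897912), np.float64(170.66125290023203), np.int64(259), np.int64(366), np.int64(73), np.int64(371))
scene 280 [(np.float64(0.778), np.float64(0.35)), (np.float64(0.77), np.float64(0.38)), (np.float64(0.674), np.float64(0.41)), (np.float64(0.652), np.float64(0.32))] (np.float64(265.2214285714286), np.float64(193.0392857142857), np.int64(202), np.int64(289), np.int64(82), np.int64(233))
wrist 23667 [(np.float64(0.63), np.float64(0.74)), (np.float64(0.622), np.float64(0.71)), (np.float64(0.607), np.float64(0.77)), (np.float64(0.563), np.float64(0.68))] (np.float64(447.2213208264672), np.float64(301.47792284615707), np.int64(274), np.int64(559), np.int64(222), np.int64(403))
```

```bash
python3 -m inch '[[[-0.03,0,-0.18],-0.2,255],[[-0.03,0,-0.18],-0.2,255],[[-0.03,0,-0.18],-0.25,255],[[-0.04,0,-0.18],-0.25,255],[[-0.04,0,-0.18],-0.3,255],[[-0.04,0,-0.18],-0.3,255],[[-0.04,0.03,-0.15],-0.3,255],[[-0.03,0.03,-0.1],-0.2,255],[[0,0,0],0,255]]' | tail -1; python3 -c "
from h import *
fit()"; python3 -m inch '[[[0,0,0],0,255],[[0,0,0],0,255]]' | sed -n 4p
```

```text
finger_gap: -0.001
t 20.2 p [549.8 -72.2 197.7] theta 0.151 along -211.2 yaw 1.445 want 1.42 F [-0.3  0.4  0.2] tilt [ 0.066 -0.997 -0.047]
force: [0.2, 0.2, 0.4]
```

```bash
python3 -m inch '[[[0,0,-0.1],-0.1,255],[[0,0,-0.1],-0.1,255],[[0,0,-0.1],-0.1,255],[[0,0,-0.08],0,255]]' | sed -n 2,4p; for i in 1; do python3 -m inch '[[[0,0,-0.06],0,255],[[0,0,0],0,255]]' | sed -n '2p;4p'; done;  python3 -m inch '[[[0,0,-0.06],0,255],[[0,0,0],0,255]]' | sed -n '2p;4p'; python3 -m inch '[[[0,0,-0.06],0,255],[[0,0,0],0,255]]' | sed -n '2p;4p'
```

```text
tool_pos: [561.1, -72.9, 198.6]
orientation: [[0.1, 0.055, -0.993], [0.993, 0.061, 0.104], [0.066, -0.997, -0.049]]
force: [-0.7, -0.2, -0.0]
tool_pos: [563.5, -73.3, 198.6]
force: [-0.3, -0.3, -0.4]
tool_pos: [565.5, -73.5, 198.7]
force: [-0.4, 0.2, 0.4]
tool_pos: [567.4, -73.6, 198.8]
force: [-0.5, -0.2, 0.3]
```

```bash
for k in 1; do python3 -m inch '[[[0,0,-0.05],0,255],[[0,0,0],0,255]]' | sed -n '2p;4p'; python3 -m inch '[[[0,0,-0.05],0,255],[[0,0,0],0,255]]' | sed -n '2p;4p'; python3 -m inch '[[[0,0,-0.05],0,255],[[0,0,0],0,255]]' | sed -n '2p;4p'; done
```

```text
tool_pos: [569.0, -73.7, 198.9]
force: [-0.7, 0.0, -0.7]
tool_pos: [570.6, -73.9, 198.9]
force: [-0.1, 0.3, 0.5]
tool_pos: [572.2, -74.1, 199.0]
force: [0.7, 0.3, -1.0]
```

```bash
python3 -m inch '[[[0,0,-0.05],0,255],[[0,0,0],0,255]]' | sed -n '2p;4p'; python3 -m inch '[[[0,0,-0.05],0,255],[[0,0,0],0,255]]' | sed -n '2p;4p'; python3 see.py >/dev/null; python3 - <<'E'
from h import *
def mask(im):
    b,g,r=[im[...,i].astype(int) for i in range(3)]; return ((g>r*1.35)&(g>b*1.05)&(g>30)).astype(float)
c=pickle.load(open('pics/sceneL.pkl','rb')); m=mask(c["image"])
best=[]
for th in np.arange(-0.1,.6,0.02):
    pts=np.array([door(x,y,233,th) for x in (3,8,13) for y in np.arange(-230,-5,5)])
    u=np.round(proj(c,pts)).astype(int); best.append((round(m[u[:,1],u[:,0]].mean(),3),round(th,2)))
print(sorted(best)[::-1][:4],m.sum())
E
```

```text
tool_pos: [573.3, -74.4, 198.9]
force: [-2.5, -0.1, 2.1]
tool_pos: [573.4, -74.5, 198.8]
force: [-3.5, 1.0, 2.4]
[(np.float64(0.119), np.float64(0.08)), (np.float64(0.104), np.float64(0.1)), (np.float64(0.081), np.float64(0.06)), (np.float64(0.074), np.float64(0.12))] 81.0
```

```bash
python3 -m inch '[[[0,0,-0.1],0,255]]' | sed -n '2p;4p'; python3 -m inch '[[[0,0,-0.1],0,255]]' | sed -n '2p;4p';python3 -m inch '[[[0,0,-0.1],0,255]]' | sed -n '2p;4p'
```

```text
tool_pos: [575.2, -74.9, 198.6]
force: [-13.3, -0.3, 8.5]
tool_pos: [576.8, -75.3, 198.6]
force: [-13.1, 1.5, 8.3]
tool_pos: [578.8, -75.7, 198.7]
force: [-8.6, 1.3, 6.1]
```

```bash
python3 -m inch '[[[0,0,-0.05],0,255]]' | sed -n '2p;4p'
```

```text
tool_pos: [580.1, -75.9, 198.7]
force: [-3.4, 0.6, 2.0]
```

```bash
python3 -m inch '[[[0,0,-0.03],0,255]]' | sed -n '2p;4p'
```

```text
tool_pos: [581.0, -76.1, 198.8]
force: [-2.5, -0.1, 2.0]
```

```bash
python3 -m inch '[[[0,0,-0.03],0,255]]' | sed -n '2p;4p'; python3 -m inch '[[[0,0,0],0,255]]' | sed -n '2p;4p'
```

```text
tool_pos: [582.3, -76.2, 198.9]
force: [-0.0, -0.2, -0.9]
tool_pos: [582.9, -76.1, 199.0]
force: [0.9, 0.0, -0.3]
```

```bash
python3 -m inch '[[[0,0,0.3],0,255],[[0,0,0.6],0,255],[[0,0,0.6],0,0],[[0,0,0.3],0,0],[[0,0,0],0,0],[[0,0,0],0,0],[[0,0,0],0,0],[[0,0,0],0,0],[[0,0,0],0,0],[[0,0,0],0,0]]' | sed -n '1,4p'; python3 see.py >/dev/null; python3 - <<'E'
from h import *
def mask(im):
    b,g,r=[im[...,i].astype(int) for i in range(3)]; return ((g>r*1.35)&(g>b*1.05)&(g>30)).astype(float)
for n in ("top","scene"):
  c=pickle.load(open(f'pics/{n}L.pkl','rb')); m=mask(c["image"])
  best=[]
  for th in np.arange(-0.1,.6,0.02):
    pts=np.array([door(0,y,z,th) for z in (226,210,190) for y in np.arange(-230,-5,5)])
    u=np.round(proj(c,pts)).astype(int); best.append((round(m[u[:,1],u[:,0]].mean(),3),round(th,2)))
  print(n,sorted(best)[::-1][:4],m.sum())
togo([596,-83,188],np.pi/2)
E
```

```text
time: 24.2
tool_pos: [527.6, -70.3, 196.1]
orientation: [[0.101, 0.046, -0.994], [0.993, 0.063, 0.104], [0.067, -0.997, -0.039]]
force: [0.3, 0.5, 0.7]
top [(np.float64(0.222), np.float64(0.02)), (np.float64(0.207), np.float64(0.0)), (np.float64(0.2), np.float64(-0.02)), (np.float64(0.193), np.float64(0.1))] 435.0
scene [(np.float64(0.0), np.float64(0.58)), (np.float64(0.0), np.float64(0.56)), (np.float64(0.0), np.float64(0.54)), (np.float64(0.0), np.float64(0.52))] 118.0
t 24.3 pos [527.5 -70.3 196.1] yaw 1.469 F [0.3 0.5 0.5] gap 1.0 tilt [ 0.068 -0.997 -0.039]
shift units now [-0.21  0.35 -2.3 ] spin units -1.27
shift units after turn [-0.42  0.27 -2.28]
```

```bash
python3 -m inch '[[[0,0.1,-0.1],-0.6,0],[[-0.2,0.1,-0.5],-0.6,0],[[-0.2,0.1,-0.6],0,0],[[0,0,-0.6],0,0],[[0,0,-0.4],0,0],[[0,0,-0.1],0,0],[[0,0,0],0,0]]' | sed -n '1,4p'; python3 -c "
from h import *
togo([598,-83,190],np.pi/2)"
```

```text
time: 25.0
tool_pos: [599.0, -83.4, 187.7]
orientation: [[0.001, 0.044, -0.999], [0.998, 0.064, 0.004], [0.064, -0.997, -0.044]]
force: [0.5, -1.0, 0.4]
t 25.0 pos [599.  -83.4 187.7] yaw 1.57 F [ 0.5 -1.   0.4] gap 1.0 tilt [ 0.064 -0.997 -0.044]
shift units now [ 0.02 -0.08  0.03] spin units -0.01
shift units after turn [ 0.01 -0.08  0.03]
```

```bash
python3 -m inch '[[[0,0,0],0,200],[[0,0,0],0,200],[[0,0,0],0,200],[[0,0,0],0,200],[[0,0,0],0,215],[[0,0,0],0,230],[[0,0,0],0,255],[[0,0,0],0,255],[[0,0,0],0,255]]' | sed -n '1,5p'
```

```text
time: 25.9
tool_pos: [597.5, -80.1, 188.4]
orientation: [[-0.005, 0.043, -0.999], [0.998, 0.067, -0.002], [0.067, -0.997, -0.043]]
force: [-1.2, 2.4, 1.5]
finger_gap: 0.108
```

```bash
python3 -m inch '[[[0,0,0.05],0,255],[[0,0,0.08],0,255]]' | sed -n '2p;4,5p';python3 -m inch '[[[0,0,0.1],0,255]]' | sed -n '2p;4,5p';python3 -m inch '[[[0,0,0.12],0.05,255]]' | sed -n '2p;4,5p'; python3 -m inch '[[[0,0,0.12],0.1,255]]' | sed -n '2p;4,5p'
```

```text
tool_pos: [595.7, -79.8, 188.4]
force: [7.7, 1.8, -2.9]
finger_gap: 0.108
tool_pos: [593.5, -79.5, 188.4]
force: [1.6, 3.3, 0.2]
finger_gap: 0.107
tool_pos: [589.8, -78.9, 188.3]
force: [-3.1, 6.3, 7.3]
finger_gap: 0.111
tool_pos: [586.0, -78.1, 188.4]
force: [2.8, 5.0, 2.0]
finger_gap: 0.104
```

```bash
python3 -m inch '[[[0.06,0,0.15],0.3,255],[[0.06,0,0.2],0.4,255],[[0.04,0,0.22],0.4,255],[[0.04,0,0.25],0.45,255],[[0.05,0,0.28],0.5,255],[[0.05,0,0.28],0.5,255],[[0.05,0,0.28],0.5,255],[[0.05,0,0.28],0.5,255]]' | sed -n '1p;5p';  python3 -c "
from h import *
fit(35)"
```

```text
time: 27.2
finger_gap: 0.108
t 27.2 p [528.9 -56.6 188.4] theta 0.342 along -209.4 yaw 1.266 want 1.229 F [0.7 3.1 6.4] tilt [ 0.08  -0.996 -0.029]
```

```bash
python3 -m inch '[[[0.06,-0.02,0.28],0.53,255],[[0.06,-0.02,0.28],0.53,255],[[0.06,-0.02,0.28],0.53,255],[[0.05,0,0.28],0.53,255],[[0.05,0,0.28],0.53,255],[[0.05,0,0.28],0.53,255],[[0.05,0,0.28],0.53,255],[[0.05,0,0.28],0.53,255],[[0.05,0,0.28],0.53,255],[[0.05,0,0.28],0.53,255]]' | sed -n '1p;5p';  python3 -c "
from h import *
fit(35)"
```

```text
time: 28.2
finger_gap: 0.106
t 28.2 p [460.1   5.4 188.7] theta 0.781 along -208.8 yaw 0.829 want 0.789 F [ 11.5  13.5 -19.4] tilt [ 0.089 -0.996  0.008]
```

```bash
python3 -m inch '[[[0.1,0.05,0.1],0.4,255],[[0.1,0.05,0.2],0.5,255],[[0.1,0.05,0.25],0.55,255],[[0.1,0.03,0.25],0.55,255]]' | sed -n '1,2p;4,5p';  python3 -c "
from h import *
fit(35)"
```

```text
time: 28.6
tool_pos: [446.0, 26.6, 187.5]
force: [-8.5, -2.3, 16.3]
finger_gap: 0.109
t 28.6 p [446.   26.6 187.5] theta 0.902 along -209.4 yaw 0.654 want 0.669 F [-8.5 -2.3 16.3] tilt [ 0.07  -0.997  0.033]
```

```bash
python3 -m inch '[[[0.05,-0.02,0.26],0.45,255],[[0.06,0,0.28],0.5,255],[[0.06,0,0.28],0.5,255],[[0.06,0,0.28],0.5,255],[[0.06,0,0.28],0.5,255],[[0.06,0,0.28],0.5,255]]' | sed -n '1,2p;4,5p';  python3 -c "
from h import *
fit(35)"
```

```text
time: 29.2
tool_pos: [425.4, 76.5, 187.6]
force: [11.0, 1.6, -6.1]
finger_gap: 0.11
t 29.2 p [425.4  76.5 187.6] theta 1.157 along -210.2 yaw 0.4 want 0.414 F [11.   1.6 -6.1] tilt [ 0.058 -0.997  0.055]
```

```bash
python3 -m inch '[[[0.08,0.02,0.28],0.5,255],[[0.08,0,0.28],0.5,255],[[0.07,0,0.28],0.5,255],[[0.07,0,0.28],0.5,255],[[0.07,0,0.28],0.5,255],[[0.07,0,0.28],0.5,255]]' | sed -n '1,2p;4,5p';  python3 -c "
from h import *
fit(35)"
```

```text
time: 29.8
tool_pos: [417.8, 128.1, 187.2]
force: [3.9, 2.6, -1.9]
finger_gap: 0.103
t 29.8 p [417.8 128.1 187.2] theta 1.402 along -211.3 yaw 0.14 want 0.168 F [ 3.9  2.6 -1.9] tilt [ 0.03  -0.997  0.071]
```

```bash
python3 -m inch '[[[0.07,0,0.28],0.45,255],[[0.07,0,0.28],0.45,255],[[0.06,0,0.25],0.4,255],[[0.06,0,0.22],0.35,255],[[0.05,0,0.2],0.3,255],[[0.04,0,0.15],0.25,255],[[0.02,0,0.08],0.1,255],[[0,0,0],0,255],[[0,0,0],0,255]]' | sed -n '1,2p;4,5p';  python3 -c "
from h import *
fit(35)"
```

```text
time: 30.7
tool_pos: [421.1, 171.8, 187.2]
force: [-2.1, 1.4, 1.0]
finger_gap: 0.103
t 30.7 p [421.1 171.8 187.2] theta 1.608 along -212.4 yaw -0.064 want -0.037 F [-2.1  1.4  1. ] tilt [ 0.002 -0.997  0.075]
```

```bash
python3 -m inch '[[[0,0,0],0,215],[[0,0,0],0,180],[[0,0,0],0,100],[[0,0,0],0,0],[[0,0,0],0,0],[[0,0,0.3],0,0],[[0,0,0.8],0,0],[[0,0,1],0,0],[[0,-1,0.5],0,0],[[0,-1,0],0,0],[[0,-1,0],0,0],[[0,0,0],0,0]]' | sed -n '1,2p;4,5p'
python3 - <<'E'
from h import *
from station import read_camera
def mask(im):
    b,g,r=[im[...,i].astype(int) for i in range(3)]; return ((g>r*1.35)&(g>b*1.05)&(g>30)).astype(float)
for n in ("wrist","top","scene"):
  c=read_camera(n); pickle.dump(c,open(f'pics/{n}F.pkl','wb')); m=mask(c["image"]); best=[]
  for th in np.arange(1.2,1.9,0.02):
    pts=np.array([door(x,y,233,th) for x in (3,8,13) for y in np.arange(-230,-5,5)])
    u=np.round(proj(c,pts)).astype(int); ok=(u[:,0]>=0)&(u[:,0]<560)&(u[:,1]>=0)&(u[:,1]<420)
    best.append((round(m[u[ok,1],u[ok,0]].sum()/len(u),3),round(th,2)))
  print(n,sorted(best)[::-1][:3])
  P=door(53.5,-97,125+86,1.6); Q=door(53.5,-97,125+40,1.6); print("tin rim/mid px",proj(c,P).round(),proj(c,Q).round())
# tin check in top: template from top6 (tin in rack, before) vs now along the rack
a=pickle.load(open('pics/top6.pkl','rb')); c=pickle.load(open('pics/topF.pkl','rb'))
u=proj(a,[540,75,170]).round().astype(int); T=a["image"][u[1]-18:u[1]+19,u[0]-5:u[0]+17]
r=cv2.matchTemplate(c["image"],T,cv2.TM_CCOEFF_NORMED); r2=r[150:300,180:340]; _,v,_,l=cv2.minMaxLoc(r2); print("match",v,(l[0]+180+5,l[1]+150+18),"was",u)
E
```

```text
time: 31.9
tool_pos: [425.4, 249.0, 286.4]
force: [0.5, 0.2, 0.5]
finger_gap: 1.001
wrist [(np.float64(0.319), np.float64(1.78)), (np.float64(0.311), np.float64(1.84)), (np.float64(0.311), np.float64(1.82))]
tin rim/mid px [410. 391.] [392. 355.]
top [(np.float64(0.985), np.float64(1.62)), (np.float64(0.956), np.float64(1.6)), (np.float64(0.919), np.float64(1.64))]
tin rim/mid px [260. 213.] [260. 219.]
scene [(np.float64(0.519), np.float64(1.66)), (np.float64(0.504), np.float64(1.68)), (np.float64(0.481), np.float64(1.7))]
tin rim/mid px [277. 205.] [278. 216.]
match 0.6670786142349243 (257, 217) was [262 217]
```

```bash
python3 - <<'E'
from h import *
c=pickle.load(open('pics/topF.pkl','rb')); hsv=cv2.cvtColor(c["image"],cv2.COLOR_BGR2HSV)
best=[]
def tm(cx,cy,ca,z0=125,th=1.61):
    a=np.linspace(0,2*np.pi,40); M=np.zeros((420,560),np.uint8)
    P=np.array([door(cx+32.5*np.cos(t),cy+32.5*np.sin(t),z,th) for z in (z0,z0+86) for t in a]); h=cv2.convexHull(np.round(proj(c,P)).astype(np.int32)); cv2.fillConvexPoly(M,h,1); return M
g=((hsv[...,1]<75)&(hsv[...,2]<150)).astype(np.uint8)
M=tm(53.5,-97,0); k=cv2.dilate(M,np.ones((9,9)))-cv2.dilate(M,np.ones((3,3)))
print("grey frac inside",g[M>0].mean(),"ring",g[k>0].mean())
for y in range(196,240,2): print(''.join('#' if g[y,x] else ('y' if 15<hsv[y,x,0]<32 and hsv[y,x,1]>140 else ('G' if 65<hsv[y,x,0]<95 else '.')) for x in range(232,292)), ''.join(str(M[y,x]) for x in range(240,285)))
E
```

```text
grey frac inside 0.6049149338374291 ring 0.23224043715846995
.................#GGGGGGGGGGGGGGG...............############ 000000000000000000000000000000000000000000000
................#GGGGGGGGGGGGGGG#..................######### 000000000000000000000000000000000000000000000
..............##GGGGGGGGGGGGG##GG#....................###### 000000000000000000000000000000000000000000000
.............#GGGGGGGGGGGGGG.............................### 000000000000000000000000000000000000000000000
............#GGGGGGGGG#####G#............................... 000000000000000000111111000000000000000000000
..........#GGGGGGG##############............................ 000000000000001111111111111000000000000000000
#........#GGGGGG#################........................... 000000000000111111111111111110000000000000000
###....#GGGGGGG##################........................... 000000000011111111111111111111000000000000000
.....##GGGGGGG#G##################.......................... 000000000011111111111111111111100000000000000
....#GGGGGGGGG########..##.....###.......................... 000000000011111
[... 614 characters left out ...]
##.....##### 000000000001111111111111111111100000000000000
GGGGGGGGGGG......################........###...###.......... 000000000000111111111111111111000000000000000
GGGGGGG............############.........###................. 000000000000011111111111111100000000000000000
GGGGGG#.................###...........###........#...##..... 000000000000000011111111110000000000000000000
#GGGGGG..............................#########.####......... 000000000000000000000000000000000000000000000
.G.#GGG#............................#############........... 000000000000000000000000000000000000000000000
#.....G#GG##......................###.####...#######...#.... 000000000000000000000000000000000000000000000
```

```bash
python3 -c "
from station import *
print(observe()['time'], close_job())"
```

```text
the job is handed in; nothing more can be done
32.05 None
```

The job is handed in at 32 s of the 72 s allowed. The grey tin is standing in the door rack, the catch has been tried under load, and the door is left wide open.

- **Tin:** I took the farther of the two grey tins I could see and stood it in the rack. A picture after release showed it upright. A pixel comparison in the last overhead image matches an upright tin to within about 4 pixels. That last check was not by eye, because I had used up my picture views.
- **Closing:** I pushed gently on the pull with closed fingers. Resistance peaked at about 13 N along the push and 8 N vertically, then fell to zero as the catch took the door. I then backed 55 mm off and left it alone for about 1 s.
- **Catch held:** I had no direct reading that the door was fully home. The evidence is that it took about 8 N to start pulling it off, and the force then reversed as it came through the catch.
- **Opening:** I gripped the pull and swung the door to about 1.6 rad, which the overhead image puts at 1.62. The side camera gave 1.66, but it saw less of the door. The wrist view gave no usable angle.
- **Side forces:** While swinging the door open, the grip built up side forces of up to about 26 N because the tool had tilted slightly. I corrected that along the way.
- **Door moved:** Before lowering the tin I pressed it lightly against the door to find the gap, which moved the door from about 1.42 to 1.51 rad.
- **Bystanders:** I did not knowingly touch anything else on the bench, but I made no separate final check of those items.

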